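# Brief a colleague on a phone repair by pointing

### The arm

A 6-joint arm with a two-finger parallel gripper is mounted at the origin on the work surface; the furniture and walls round the work are solid. World frame = base frame: x ahead of the robot, y to its left, z up, the work surface at z = 0. Lengths are in m, angles in degrees, forces in N, time in s.
With the tool pointing down it reaches from about 0.3 to 0.75 m from the base axis. Payload 8.5 kg.
Tool frame: the origin (TCP) lies midway between the tips of the shut fingers; the grasp point (between the pads) lies 19 mm behind it (env.hold_point_z is the distance from the TCP to the grasp point, in m); z points along the fingers, y is the line along which they close (so a half turn about z gives the same grasp; the last joint's range is limited). The gripper opens to 85 mm and grips with 20 to 120 N. Pads are 22 mm wide; open, the fingers measure 114 mm over their backs; the gripper's body (76 mm by 85 mm) begins 54 mm behind the grasp point. The pads swing forward as they close: fully open they stand 13 mm farther back than shut.
Start: joints at [-84.758, 21.807, 74.336, -0, 83.858, -12.336], TCP at [0.166, -0.524, 0.231] pointing down, gripper open.
Joint ranges: [-178.18, 178.18], [-50.72, 133.34], [12.68, 142.11], [-81.47, 261.47], [9.98, 163.14], [-165.26, 165.26]. Speed limits (degrees/s): [136.94, 136.94, 180, 180, 180, 180].

### API

Orientations are given as a 3x3 rotation matrix whose columns are the frame's x, y, z axes.
In Python, from rig import observe, get_image, camera_info, env gives the robot as it stands.
- The arm moves only by the tool drive_tool, never from a script. Its arguments are lists of equal length, an entry for each row: "offset": the shift along the tool's x, y, z in units of 40 mm (1.0 is 40 mm), a list of three; "turn": the turn, a rotation vector about the tool's x, y, z in units of 6 degrees (1.0 is 6 degrees), a list of three; "hand": the opening, from 0 (shut) to 1 (fully open). A call has exactly 10 rows; each row shifts and turns the commanded pose from where the row before left it, along the tool's axes as they then stand; what a row does not reach is not made up. A row lasts 1/8 s, in which the tool goes at most 62.5 mm and 10.7 degrees, less where a joint would pass 70% of its speed; a pose out of reach is approached as far as the arm can. A call is refused whole if a number of a shift passes 1 or a number of a turn 1, either way. A call with a gripper value outside its range is refused whole. The fingers move at their own pace and stop on an object; "newtons" is the grip in N (left out, the last holds). Time passes only in rows, so rows that do not move let the fingers close, or fill a call up. It gives the time, the measured TCP pose, the force, the opening and the grip force at its end, in the units of the state.
- observe(): the state, without advancing time (a new reading comes with each control period).
- get_image(name): name is "scene" or "top" or "wrist"; returns the picture (400x640x3 uint8, blue, green, red); there is no depth.
- camera_info(name): a dict with "fx", "fy", "cx", "cy" (pixels), "world_to_cam" (4x4, takes a point from world to camera coordinates). Camera axes: x right, y down, z forward; pixel columns grow to the right and rows downward; lengths in m; the calibration is good to about 2 mm. The wrist camera is an equidistant fisheye: a pixel r from the principal point sees the ray r / f radians off the axis. A picture is of the moment at which its call begins: read the wrist's pose just before it. camera_info takes no time and is no camera call; for the wrist camera it gives the pose at the moment of the call.
- env.close_job(): hands the job in; it is judged then, once.
The state is a dict: "time_s": time; "q": joint angles; "qvel": joint speeds; "joint_efforts": joint torques, N m; "position": TCP position; "tool_rot": TCP orientation; "ft_force": force on the tool from outside, world axes, zero at the start; "wrist_torque": the same for the moment, N m; "grip_width": finger opening in m; "gripper_force": force on a finger pad.
Only numpy, scipy, OpenCV 4.12 (cv2) and the standard library are available. Lean on these libraries where they do the work, as an engineer would, in place of code of your own. Each camera call takes 0.05 s, during which the arm holds its last target. There are 200 camera calls.

### The job

Show a colleague the next repair: with the fingertips, point from close above, two or three centimetres, first at the opened handset with the pale case, then at the red-handled pliers, then at the round blue-grey dish, dwelling about two seconds at each. Touch nothing at all, do not point at or dip over the other handset or pliers, and after each pointing, the last one too, raise the hand until the fingertips are about 15 cm or more above the worktop. Finish with the hand raised and everything lying where it was.

Things in the scene. Friction and masses are not known exactly. Their poses are not given: they have to be found in the camera images.
- pale_handset: Opened mobile handset with a pale, cream-white case rim and its board showing, 104 x 47 x 8 mm. Its long (104 mm) side is its x axis and lies roughly away from the robot; origin at the centre of the underside. Lies flat on the worktop. The five listed things lie in a near row of two and a far row of three, ahead and to the right of the robot, shuffled over the five places; neighbours may lie less than 10 mm apart. A monitor (380 mm high) stands to the left of them.
- dark_handset: Opened handset with a dark case rim, otherwise like the pale one, 104 x 47 x 8 mm; not to be pointed at. Its long (104 mm) side is its x axis and lies roughly away from the robot; origin at the centre of the underside. Lies flat on the worktop.
- red_pliers: Small pliers with red handles, 122 mm long, 48 mm wide over the handles, 11 mm thick, lying flat. Origin at the middle of its length, on the underside; its y axis runs from the steel jaws to the ends of the handles, which lie towards the robot.
- yellow_pliers: Small pliers with yellow handles, not to be pointed at, 122 mm long, 48 mm wide over the handles, 11 mm thick, lying flat. Origin at the middle of its length, on the underside; its y axis runs from the steel jaws to the ends of the handles, which lie towards the robot.
- dish: Empty round shallow dish, blue-grey, 84 mm across and 16 mm high. Origin at the centre of the underside.
Mind the look-alikes: they are no part of the job. Leave any black or purple look-alike of the dish alone.

How it is judged:
By the outcome, as a careful person would: the job done as asked, in the order asked, and still so for the second after the job is handed in, with the robot touching nothing.
It also fails if it takes over 58 s, if anything falls off the work surface, if the arm or the gripper's body presses on something with over 40 N, if the wrist force passes 120 N, or if a joint passes its speed limit or range.

## Working session

There is one attempt and no reset: what is moved stays moved. The work goes in short steps, Python scripts to look and compute and a tool call to move; the robot and the scene stay as the last step left them, time stands still between calls to the robot, and variables do not carry over. Pictures are saved under pics/ and viewed, at most 10 in all, crops included, and the job is handed in when it is done.

Besides the shell and the picture viewer there is one more tool, called after "Emit:" as name(argument=value, ...), one argument or row to a line, values as JSON. drive_tool: Moves the arm, as the interface text tells. Its arguments: {"type":"object","properties":{"offset":{"type":"array"},"turn":{"type":"array"},"hand":{"type":"array"},"newtons":{"type":"number"}},"required":["offset","turn","hand"]}

```bash
mkdir -p pics; python3 - <<'E'
from rig import *
import cv2,numpy as np,json
s=observe();print(s['time_s'],s['position'],np.round(s['tool_rot'],3).tolist())
for n in("top","scene"):
    c=camera_info(n);print(n,c['fx'],c['cx'],c['cy'],np.round(c['world_to_cam'],3).tolist());cv2.imwrite(f"pics/{n}0.png",get_image(n))
E
```

```text
0.0 [ 0.16606698 -0.52401106  0.23070037] [[0.953, 0.302, -0.0], [0.302, -0.953, 0.001], [0.0, -0.001, -1.0]]
top 374.6927299494981 319.79107264332686 202.50832581812213 [[0.017, -1.0, 0.01, -0.268], [-0.993, -0.018, -0.118, 0.527], [0.118, -0.008, -0.993, 0.829], [0.0, 0.0, 0.0, 1.0]]
scene 391.2026303243378 316.0811061039675 206.63908538841824 [[0.662, 0.75, -0.007, -0.148], [0.671, -0.596, -0.442, -0.508], [-0.335, 0.288, -0.897, 1.118], [0.0, 0.0, 0.0, 1.0]]
```

View pics/top0.png

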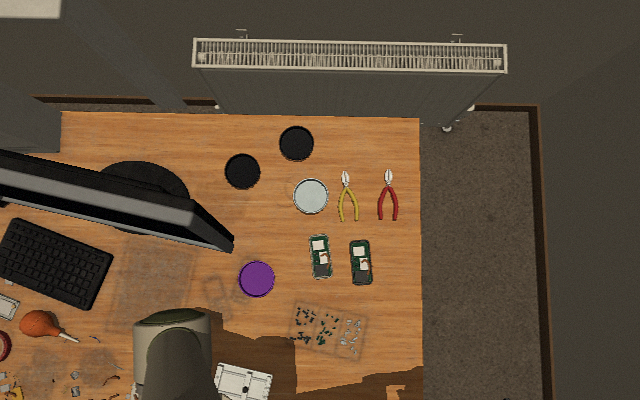

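View pics/scene0.png

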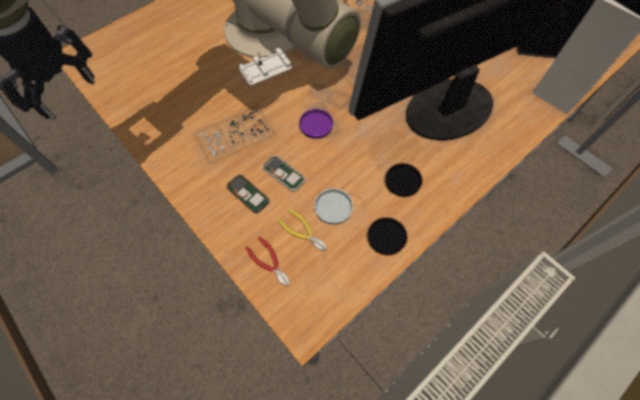

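Top view: handsets at (320,257) and (361,262), yellow pliers (347,196), red pliers (388,195), blue-grey dish (310,196). The black (242,171), (296,143) and purple (257,279) dishes are look-alikes. Of the two handsets, the left one has the paler rim, so I'll measure and confirm it in a crop.

```bash
cat > h.py <<'E'
import numpy as np
from rig import camera_info
def ray(cam,uv,z):
    c=camera_info(cam);T=np.array(c['world_to_cam']);R=T[:3,:3];o=-R.T@T[:3,3]
    d=R.T@[(uv[0]-c['cx'])/c['fx'],(uv[1]-c['cy'])/c['fy'],1]
    return o+d*(z-o[2])/d[2]
E
python3 - <<'E'
from h import *
import cv2
im=cv2.imread('pics/top0.png');sc=cv2.imread('pics/scene0.png')
a=cv2.resize(im[155:300,280:420],None,fx=4,fy=4,interpolation=cv2.INTER_CUBIC);cv2.imwrite('pics/crop.png',a)
def rep(n,cam,img,box,f,z):
    x0,y0,x1,y1=box;h=cv2.cvtColor(img,cv2.COLOR_BGR2HSV)[y0:y1,x0:x1].astype(int)
    m=f(h[...,0],h[...,1],h[...,2]).astype(np.uint8)
    m=cv2.morphologyEx(m,cv2.MORPH_CLOSE,np.ones((3,3)))
    k,l,st,_=cv2.connectedComponentsWithStats(m);b=1+st[1:,4].argmax()
    pts=np.argwhere(l==b)[:,::-1]+[x0,y0]
    (c,s,an)=cv2.minAreaRect(cv2.convexHull(pts.astype(np.float32)))
    w=[ray(cam,p,z) for p in cv2.boxPoints((c,s,an))]
    print(n,cam,np.round(c,1),np.round(ray(cam,c,z),3),'size',np.round([np.linalg.norm(w[0]-w[1]),np.linalg.norm(w[1]-w[2])],3))
notwood=lambda h,s,v:~((h>5)&(h<22)&(s>95))
red=lambda h,s,v:((h<6)|(h>170))&(s>130)
pale=lambda h,s,v:(s<70)&(v>100)
for cam,img,B in(('top',im,[(302,228,340,284),(341,234,381,290),(370,162,408,228),(330,165,364,228),(288,172,331,220)]),('scene',sc,[(262,152,308,194),(224,172,274,216),(240,232,296,290),(275,205,330,254),(308,183,358,228)])):
    for n,b,f,z in zip(['pale','dark','redhandles','yellow','dish'],B,[notwood,notwood,red,notwood,pale],[.008,.008,.008,.008,.016]): rep(n,cam,img,b,f,z)
print('jaw/handle ends',[np.round(ray('top',p,.005),3) for p in((388,169),(388,220))])
E
```

```text
pale top [320.3 256. ] [ 0.41  -0.263  0.008] size [0.047 0.103]
dark top [360.7 262.2] [ 0.397 -0.357  0.008] size [0.046 0.103]
redhandles top [387.5 202. ] [ 0.539 -0.42   0.008] size [0.045 0.081]
yellow top [346.1 196. ] [ 0.552 -0.321  0.008] size [0.046 0.12 ]
dish top [310.5 195. ] [ 0.551 -0.237  0.016] size [0.083 0.081]
pale scene [283.5 172.7] [ 0.411 -0.265  0.008] size [0.05 0.11]
dark scene [247.6 193.4] [ 0.399 -0.359  0.008] size [0.045 0.104]
redhandles scene [263.5 255.7] [ 0.538 -0.422  0.008] size [0.045 0.075]
yellow scene [304. 233.] [ 0.555 -0.327  0.008] size [0.044 0.118]
dish scene [333.1 205.7] [ 0.551 -0.24   0.016] size [0.086 0.083]
jaw/handle ends [array([ 0.619, -0.422,  0.005]), array([ 0.497, -0.421,  0.005])]
```

View pics/crop.png

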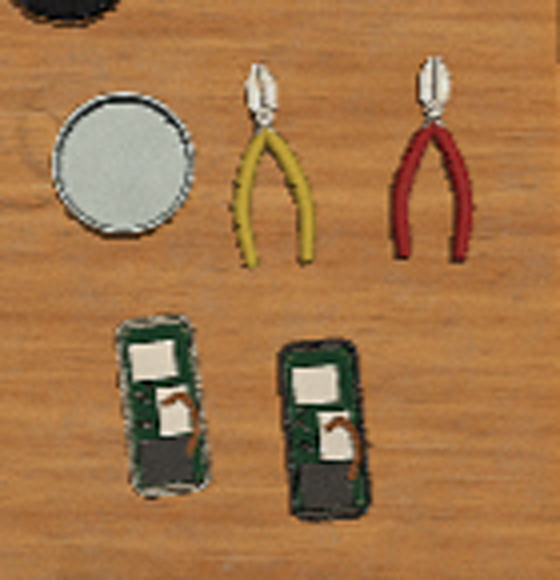

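The left handset (crop 163,405) has the cream rim and the right one (325,430) is dark, so pale is at (0.410,-0.264). Both views agree within 3 mm and the sizes match. Red pliers' centre is (0.558,-0.421) and the dish is at (0.551,-0.238). I'm moving above the pale handset, staying high and shutting the fingers.

Emit:
drive_tool(
  offset=[
    [0.78,-0.44,0],
    [0.78,-0.44,0],
    [0.78,-0.44,0],
    [0.78,-0.44,0],
    [0.78,-0.44,0],
    [0.78,-0.44,0],
    [0.78,-0.44,0],
    [0.78,-0.44,0],
    [0.78,-0.44,0],
    [0.78,-0.44,0],
  ],
  turn=[
    [0,0,0],
    [0,0,0],
    [0,0,0],
    [0,0,0],
    [0,0,0],
    [0,0,0],
    [0,0,0],
    [0,0,0],
    [0,0,0],
    [0,0,0],
  ],
  hand=[0,0,0,0,0,0,0,0,0,0],
)

```text
time_s: 1.35
position: [0.411, -0.2612, 0.2311]
tool_rot: [[0.953, 0.302, -0.0], [0.302, -0.953, 0.0], [-0.0, -0.001, -1.0]]
ft_force: [0.7, 1.2, -1.1]
grip_width: -0.0003
gripper_force: 0.0
```

Emit:
drive_tool(
  offset=[
    [0,0.07,0.7],
    [0,0,0.7],
    [0,0,0.7],
    [0,0,0.7],
    [0,0,0.6],
    [0,0,0.5],
    [0,0,0.5],
    [0,0,0.3],
    [0,0,0.2],
    [0,0,0.05],
  ],
  turn=[
    [0,0,0],
    [0,0,0],
    [0,0,0],
    [0,0,0],
    [0,0,0],
    [0,0,0],
    [0,0,0],
    [0,0,0],
    [0,0,0],
    [0,0,0],
  ],
  hand=[0,0,0,0,0,0,0,0,0,0],
)

```text
time_s: 2.6
position: [0.4112, -0.265, 0.0332]
tool_rot: [[0.953, 0.302, -0.0], [0.302, -0.953, 0.0], [-0.0, -0.0, -1.0]]
ft_force: [-0.6, 0.4, 0.6]
grip_width: -0.0002
gripper_force: 0.0
```

Emit:
drive_tool(
  offset=[
    [0,0,0],
    [0,0,0],
    [0,0,0],
    [0,0,0],
    [0,0,0],
    [0,0,0],
    [0,0,0],
    [0,0,0],
    [0,0,0],
    [0,0,0],
  ],
  turn=[
    [0,0,0],
    [0,0,0],
    [0,0,0],
    [0,0,0],
    [0,0,0],
    [0,0,0],
    [0,0,0],
    [0,0,0],
    [0,0,0],
    [0,0,0],
  ],
  hand=[0,0,0,0,0,0,0,0,0,0],
)

```text
time_s: 3.85
position: [0.4112, -0.265, 0.0333]
tool_rot: [[0.953, 0.302, 0.0], [0.302, -0.953, -0.0], [-0.0, 0.0, -1.0]]
ft_force: [-0.1, -0.9, -0.4]
grip_width: -0.0
gripper_force: 0.0
```

```bash
python3 - <<'E'
from rig import *
import cv2
im=get_image("scene");cv2.imwrite("pics/p1.png",cv2.resize(im[100:300,180:400],None,fx=2.7,fy=2.7))
E
```

```text
(no output)
```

View pics/p1.png

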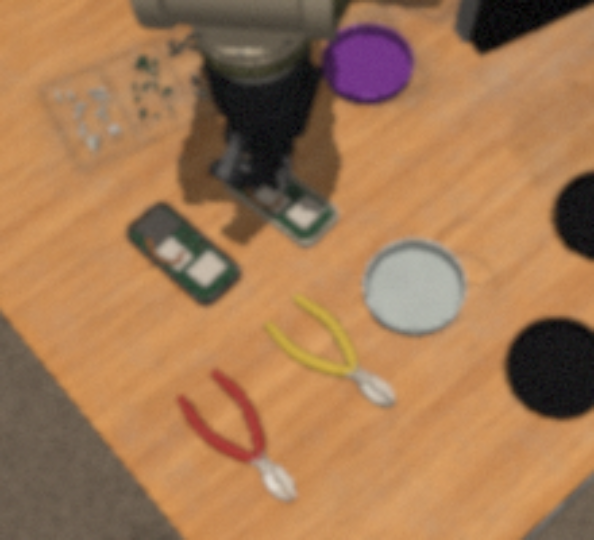

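The tips hover over the pale handset (crop about 270,185), clear of the dark one. I'll finish the dwell, then rise and cross high to the red pliers.

Emit:
drive_tool(
  offset=[
    [0,0,0],
    [0,0,0],
    [0,0,0],
    [0,0,0],
    [0,0,0],
    [0,0,-0.8],
    [0,0,-0.9],
    [0,0,-0.9],
    [0,0,-0.9],
    [0,0,-0.7],
  ],
  turn=[
    [0,0,0],
    [0,0,0],
    [0,0,0],
    [0,0,0],
    [0,0,0],
    [0,0,0],
    [0,0,0],
    [0,0,0],
    [0,0,0],
    [0,0,0],
  ],
  hand=[0,0,0,0,0,0,0,0,0,0],
)

```text
time_s: 5.15
position: [0.4112, -0.265, 0.2029]
tool_rot: [[0.953, 0.302, 0.001], [0.302, -0.953, -0.001], [0.001, 0.001, -1.0]]
ft_force: [-0.3, -0.8, -0.1]
grip_width: -0.0004
gripper_force: 0.0
```

Emit:
drive_tool(
  offset=[
    [0,0,0],
    [0.27,0.54,0],
    [0.27,0.54,0],
    [0.27,0.54,0],
    [0.27,0.54,0],
    [0.27,0.54,0],
    [0.27,0.54,0],
    [0.27,0.54,0],
    [0.27,0.54,0],
    [0.27,0.54,0],
  ],
  turn=[
    [0,0,0],
    [0,0,0],
    [0,0,0],
    [0,0,0],
    [0,0,0],
    [0,0,0],
    [0,0,0],
    [0,0,0],
    [0,0,0],
    [0,0,0],
  ],
  hand=[0,0,0,0,0,0,0,0,0,0],
)

```text
time_s: 6.4
position: [0.5629, -0.4213, 0.1993]
tool_rot: [[0.953, 0.302, -0.002], [0.302, -0.953, 0.002], [-0.001, -0.002, -1.0]]
ft_force: [0.9, -0.4, -0.7]
grip_width: 0.0003
gripper_force: 0.0
```

Emit:
drive_tool(
  offset=[
    [0,0,0],
    [0,0,0.6],
    [0,0,0.6],
    [0,0,0.6],
    [0,0,0.6],
    [0,0,0.6],
    [0,0,0.5],
    [0,0,0.3],
    [0,0,0.2],
    [0,0,0.1],
  ],
  turn=[
    [0,0,0],
    [0,0,0],
    [0,0,0],
    [0,0,0],
    [0,0,0],
    [0,0,0],
    [0,0,0],
    [0,0,0],
    [0,0,0],
    [0,0,0],
  ],
  hand=[0,0,0,0,0,0,0,0,0,0],
)

```text
time_s: 7.65
position: [0.5626, -0.4209, 0.0373]
tool_rot: [[0.953, 0.302, 0.0], [0.302, -0.953, -0.0], [0.0, 0.0, -1.0]]
ft_force: [-0.5, 0.1, 1.0]
grip_width: -0.0002
gripper_force: 0.0
```

Emit:
drive_tool(
  offset=[
    [0,0,0],
    [0,0,0],
    [0,0,0],
    [0,0,0],
    [0,0,0],
    [0,0,0],
    [0,0,0],
    [0,0,0],
    [0,0,0],
    [0,0,0],
  ],
  turn=[
    [0,0,0],
    [0,0,0],
    [0,0,0],
    [0,0,0],
    [0,0,0],
    [0,0,0],
    [0,0,0],
    [0,0,0],
    [0,0,0],
    [0,0,0],
  ],
  hand=[0,0,0,0,0,0,0,0,0,0],
)

```text
time_s: 8.9
position: [0.5626, -0.4209, 0.0373]
tool_rot: [[0.953, 0.302, -0.0], [0.302, -0.953, 0.0], [-0.0, -0.0, -1.0]]
ft_force: [-0.0, 0.0, -0.5]
grip_width: 0.0002
gripper_force: 0.0
```

Emit:
drive_tool(
  offset=[
    [0,0,0],
    [0,0,0],
    [0,0,0],
    [0,0,0],
    [0,0,0],
    [0,0,-0.8],
    [0,0,-0.9],
    [0,0,-0.9],
    [0,0,-0.9],
    [0,0,-0.7],
  ],
  turn=[
    [0,0,0],
    [0,0,0],
    [0,0,0],
    [0,0,0],
    [0,0,0],
    [0,0,0],
    [0,0,0],
    [0,0,0],
    [0,0,0],
    [0,0,0],
  ],
  hand=[0,0,0,0,0,0,0,0,0,0],
)

```text
time_s: 10.15
position: [0.5627, -0.421, 0.2071]
tool_rot: [[0.953, 0.302, 0.001], [0.302, -0.953, -0.001], [0.001, 0.001, -1.0]]
ft_force: [0.4, -0.5, -0.6]
grip_width: -0.0001
gripper_force: 0.0
```

Before going to the dish, I'm checking how close the monitor's right edge comes to the arm. In the top view that edge runs about (197,205)–(233,245).

```bash
python3 - <<'E'
from h import *
import cv2
from rig import *
for p in((193,208),(190,225),(232,238),(232,250)):
    print(p,[np.round(ray('top',p,z),3)[:2].tolist() for z in(.08,.12,.38)])
for p in((372,5),(356,108),(372,118)):
    print('scene',p,[np.round(ray('scene',p,z),3)[:2].tolist() for z in(.08,.12,.38)])
a=get_image('top');s=get_image('scene')
v=np.hstack([cv2.resize(a[120:320,130:330],(400,400)),cv2.resize(s[0:200,220:420],(400,400))])
cv2.imwrite('pics/mon.png',v)
E
```

```text
(193, 208) [[0.509, 0.015], [0.506, 0.002], [0.48, -0.084]]
(190, 225) [[0.473, 0.019], [0.471, 0.006], [0.457, -0.082]]
(232, 238) [[0.446, -0.072], [0.446, -0.081], [0.44, -0.139]]
(232, 250) [[0.421, -0.073], [0.421, -0.082], [0.424, -0.14]]
scene (372, 5) [[0.203, 0.218], [0.238, 0.176], [0.466, -0.097]]
scene (356, 108) [[0.426, -0.057], [0.448, -0.083], [0.592, -0.253]]
scene (372, 118) [[0.47, -0.05], [0.49, -0.076], [0.618, -0.249]]
```

View pics/mon.png

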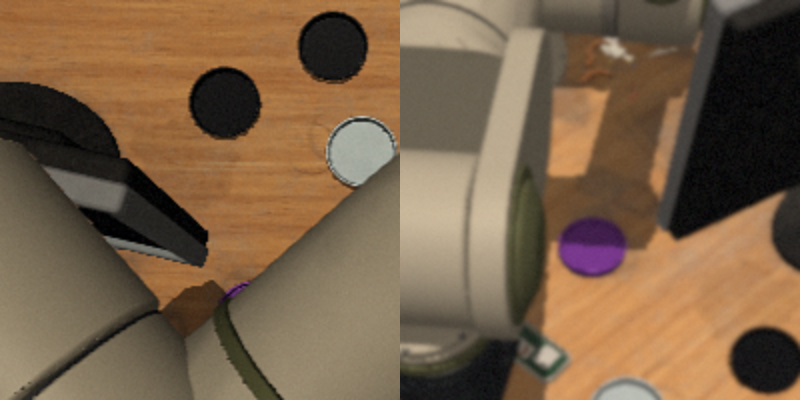

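Emit:
drive_tool(
  offset=[
    [0.1,-0.3,0],
    [0.1,-0.3,0],
    [0.1,-0.3,0],
    [0.1,-0.3,0],
    [0.1,-0.3,0],
    [0.1,-0.3,0],
    [0.1,-0.3,0],
    [0,-0.3,0],
    [0,0,0],
    [0,0,0],
  ],
  turn=[
    [0,0,0],
    [0,0,0],
    [0,0,0],
    [0,0,0],
    [0,0,0],
    [0,0,0],
    [0,0,0],
    [0,0,0],
    [0,0,0],
    [0,0,0],
  ],
  hand=[0,0,0,0,0,0,0,0,0,0],
)

```text
time_s: 11.5
position: [0.5603, -0.3213, 0.2054]
tool_rot: [[0.953, 0.302, 0.0], [0.302, -0.953, -0.0], [0.0, 0.0, -1.0]]
ft_force: [0.4, -1.2, 0.5]
grip_width: -0.0002
gripper_force: 0.0
```

```bash
python3 - <<'E'
from rig import *
import cv2,numpy as np
s=observe();p=s['position'];print(np.round(s['q'],1),np.degrees(np.arctan2(p[1],p[0])),np.hypot(p[0],p[1]))
a=get_image('top');s=get_image('scene')
cv2.imwrite('pics/mid.png',np.hstack([cv2.resize(a[100:400,100:400],(400,400)),cv2.resize(s[0:260,220:480],(400,400))]))
E
```

```text
[-40.3  32.6  60.1  -0.   87.3  32.1] -29.830339026490126 0.6458240903598654
```

View pics/mid.png

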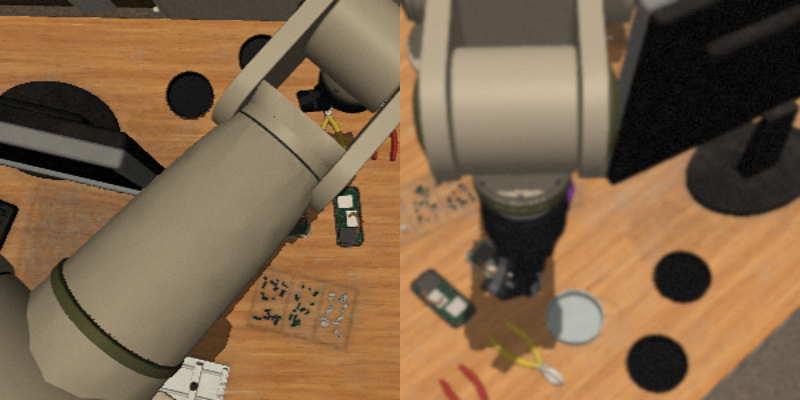

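```bash
python3 - <<'E'
from rig import *
import numpy as np
p=np.array(observe()['position'])
q1=np.radians(-40.3);f=np.array([np.cos(q1),np.sin(q1),0]);l=np.array([-f[1],f[0],0])
def pr(cam,w):
    c=camera_info(cam);T=np.array(c['world_to_cam']);x=T[:3,:3]@w+T[:3,3];return np.round([c['fx']*x[0]/x[2]+c['cx'],c['fy']*x[1]/x[2]+c['cy']]).tolist()
for z in np.arange(.2,.7,.05):
    w=np.array([p[0],p[1],z]);print(round(z,2),'scene',pr('scene',w),'top',pr('top',w),'left6 back19 top',pr('top',w-.19*f+.06*l))
E
```

```text
0.2 scene [304.0, 190.0] top [354.0, 178.0] left6 back19 top [262.0, 233.0]
0.25 scene [303.0, 174.0] top [357.0, 172.0] left6 back19 top [258.0, 232.0]
0.3 scene [302.0, 156.0] top [361.0, 166.0] left6 back19 top [253.0, 231.0]
0.35 scene [301.0, 136.0] top [365.0, 159.0] left6 back19 top [247.0, 229.0]
0.4 scene [299.0, 111.0] top [370.0, 150.0] left6 back19 top [240.0, 227.0]
0.45 scene [297.0, 81.0] top [375.0, 139.0] left6 back19 top [231.0, 225.0]
0.5 scene [294.0, 44.0] top [383.0, 126.0] left6 back19 top [220.0, 222.0]
0.55 scene [291.0, -2.0] top [392.0, 109.0] left6 back19 top [206.0, 218.0]
0.6 scene [287.0, -62.0] top [405.0, 86.0] left6 back19 top [187.0, 214.0]
0.65 scene [281.0, -143.0] top [422.0, 54.0] left6 back19 top [160.0, 207.0]
```

```bash
python3 - <<'E'
from rig import *
import cv2
a=get_image('top');s=get_image('scene')
import numpy as np
cv2.imwrite('pics/full.png',np.vstack([cv2.resize(a[60:400],(640,300)) if 0 else a[60:360],s[:300]]))
E
```

```text
(no output)
```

View pics/full.png

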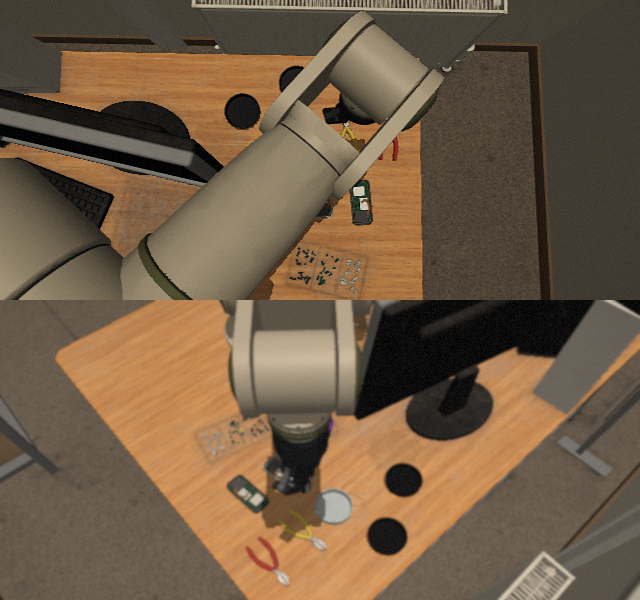

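The wrist sits about 0.25 m above the tips. With a vertical tool, pointing at the dish would put the forearm only 0–1 cm from the monitor's right end (0.42..0.48, -0.08, z 0.12–0.38). I'll tilt the tool 15° about the tips so the wrist leans right, which gives about 4 cm clearance.

Emit:
drive_tool(
  offset=[
    [0,0,0],
    [0,0,0],
    [0,0,0],
    [0,0,0],
    [0,0,0],
    [0,0,0],
    [0,0,0],
    [0,0,0],
    [0,0,0],
    [0,0,0],
  ],
  turn=[
    [0.27,0.42,0],
    [0.27,0.42,0],
    [0.27,0.42,0],
    [0.27,0.42,0],
    [0.27,0.42,0],
    [0,0,0],
    [0,0,0],
    [0,0,0],
    [0,0,0],
    [0,0,0],
  ],
  hand=[0,0,0,0,0,0,0,0,0,0],
)

```text
time_s: 12.95
position: [0.5604, -0.3208, 0.2053]
tool_rot: [[0.935, 0.314, 0.165], [0.28, -0.939, 0.199], [0.217, -0.14, -0.966]]
ft_force: [0.4, 0.2, -0.1]
grip_width: -0.0
gripper_force: 0.0
```

```bash
python3 - <<'E'
from rig import *
import numpy as np
s=observe();p=np.array(s['position']);R=np.array(s['tool_rot']);print(np.round(s['q'],1),p.round(4),R.round(3).tolist())
a=np.array([.551,-.238,p[2]]);print('lateral',(R.T@(a-p)/.04).round(2),'down',(R.T@[0,0,.038-p[2]]/.04).round(2))
w=p-.25*R[:,2];d=.551-p[0],-.238-p[1]
q=np.radians(s['q'][0]);print('wrist',w.round(3))
w=w[:2]+d;q=np.arctan2(w[1],w[0])-np.arcsin(.118/np.hypot(*w))
print('q1',np.degrees(q),[(np.array(c)-w)@[-np.sin(q),np.cos(q)] for c in((.421,-.082),(.448,-.082),(.48,-.084))])
E
```

```text
[-46.3  32.1  62.5  14.9  87.2  25.1] [ 0.5604 -0.3208  0.2053] [[0.935, 0.314, 0.165], [0.28, -0.939, 0.199], [0.217, -0.14, -0.966]]
lateral [ 0.36 -2.02  0.37] down [-0.91  0.58  4.04]
wrist [ 0.519 -0.371  0.447]
q1 -41.069438120935224 [np.float64(0.09676477367454837), np.float64(0.11450305000705673), np.float64(0.1340183644618695)]
```

Emit:
drive_tool(
  offset=[
    [0.045,-0.25,0.046],
    [0.045,-0.25,0.046],
    [0.045,-0.25,0.046],
    [0.045,-0.25,0.046],
    [0.045,-0.25,0.046],
    [0.045,-0.25,0.046],
    [0.045,-0.25,0.046],
    [0.045,-0.25,0.046],
    [0,0,0],
    [0,0,0],
  ],
  turn=[
    [0,0,0],
    [0,0,0],
    [0,0,0],
    [0,0,0],
    [0,0,0],
    [0,0,0],
    [0,0,0],
    [0,0,0],
    [0,0,0],
    [0,0,0],
  ],
  hand=[0,0,0,0,0,0,0,0,0,0],
)

```text
time_s: 14.2
position: [0.5512, -0.2391, 0.2055]
tool_rot: [[0.935, 0.314, 0.165], [0.28, -0.939, 0.199], [0.217, -0.139, -0.966]]
ft_force: [-0.5, -0.4, -0.2]
grip_width: -0.0001
gripper_force: 0.0
```

```bash
python3 - <<'E'
from rig import *
import cv2,numpy as np
a=get_image('top');s=get_image('scene')
cv2.imwrite('pics/d.png',np.vstack([a[60:360],s[:300]]))
E
```

```text
(no output)
```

View pics/d.png

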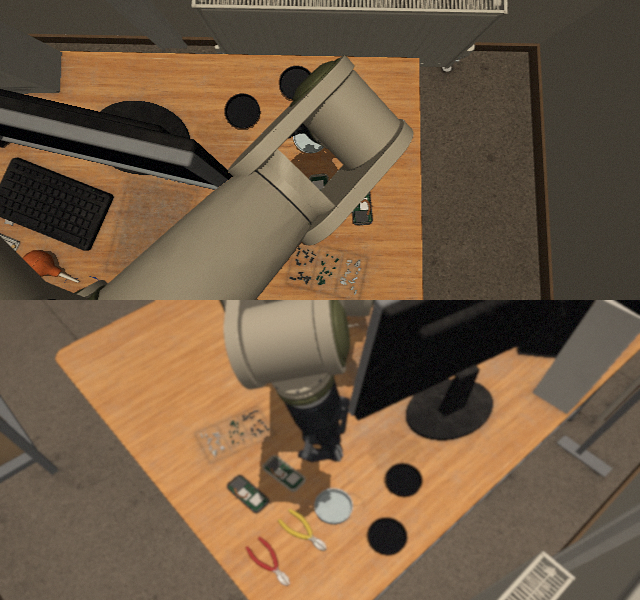

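The arm is clear of the monitor on both views. I'm descending part-way first as a check.

Emit:
drive_tool(
  offset=[
    [-0.1,0.064,0.449],
    [-0.1,0.064,0.449],
    [-0.1,0.064,0.449],
    [-0.1,0.064,0.449],
    [-0.1,0.064,0.449],
    [0,0,0],
    [0,0,0],
    [0,0,0],
    [0,0,0],
    [0,0,0],
  ],
  turn=[
    [0,0,0],
    [0,0,0],
    [0,0,0],
    [0,0,0],
    [0,0,0],
    [0,0,0],
    [0,0,0],
    [0,0,0],
    [0,0,0],
    [0,0,0],
  ],
  hand=[0,0,0,0,0,0,0,0,0,0],
)

```text
time_s: 15.55
position: [0.5513, -0.2387, 0.1128]
tool_rot: [[0.935, 0.314, 0.165], [0.28, -0.939, 0.199], [0.218, -0.139, -0.966]]
ft_force: [0.7, -0.1, -0.3]
grip_width: -0.0001
gripper_force: 0.0
```

```bash
python3 - <<'E'
from rig import *
import cv2,numpy as np
a=get_image('top');s=get_image('scene')
cv2.imwrite('pics/d2.png',np.hstack([cv2.resize(a[120:320,130:330],(400,400)),cv2.resize(s[0:230,180:410],(400,400))]))
E
```

```text
(no output)
```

View pics/d2.png

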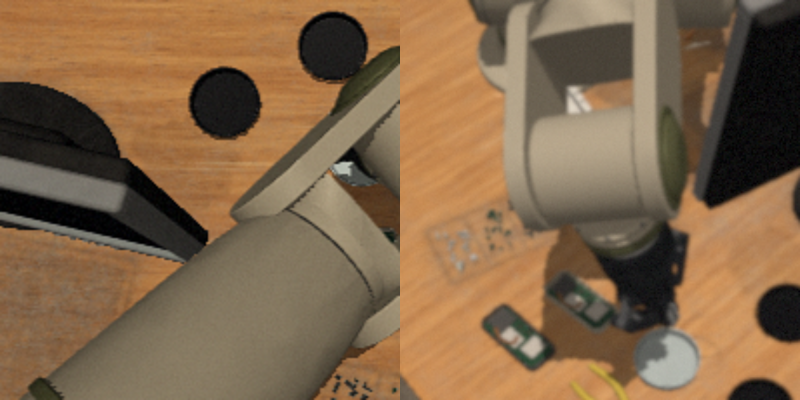

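Still a clear gap (top crop about 205–235, 230; scene crop 685–705). I'm going down the rest and dwelling.

Emit:
drive_tool(
  offset=[
    [-0.1,0.064,0.44],
    [-0.1,0.064,0.44],
    [-0.1,0.064,0.44],
    [-0.1,0.064,0.44],
    [-0.02,0.01,0.08],
    [0,0,0],
    [0,0,0],
    [0,0,0],
    [0,0,0],
    [0,0,0],
  ],
  turn=[
    [0,0,0],
    [0,0,0],
    [0,0,0],
    [0,0,0],
    [0,0,0],
    [0,0,0],
    [0,0,0],
    [0,0,0],
    [0,0,0],
    [0,0,0],
  ],
  hand=[0,0,0,0,0,0,0,0,0,0],
)

```text
time_s: 16.9
position: [0.551, -0.2387, 0.0364]
tool_rot: [[0.935, 0.314, 0.165], [0.28, -0.939, 0.199], [0.218, -0.14, -0.966]]
ft_force: [0.3, -0.4, 0.5]
grip_width: 0.0002
gripper_force: 0.0
```

Emit:
drive_tool(
  offset=[
    [0,0,0],
    [0,0,0],
    [0,0,0],
    [0,0,0],
    [0,0,0],
    [0,0,0],
    [0,0,0],
    [0,0,0],
    [0,0,0],
    [0,0,0],
  ],
  turn=[
    [0,0,0],
    [0,0,0],
    [0,0,0],
    [0,0,0],
    [0,0,0],
    [0,0,0],
    [0,0,0],
    [0,0,0],
    [0,0,0],
    [0,0,0],
  ],
  hand=[0,0,0,0,0,0,0,0,0,0],
)

```text
time_s: 18.15
position: [0.551, -0.2387, 0.0363]
tool_rot: [[0.935, 0.314, 0.165], [0.28, -0.939, 0.199], [0.217, -0.14, -0.966]]
ft_force: [-0.4, -0.0, 0.4]
grip_width: -0.0
gripper_force: 0.0
```

Emit:
drive_tool(
  offset=[
    [0,0,0],
    [0.1,-0.064,-0.45],
    [0.1,-0.064,-0.45],
    [0.1,-0.064,-0.45],
    [0.1,-0.064,-0.45],
    [0.1,-0.064,-0.45],
    [0.1,-0.064,-0.45],
    [0.1,-0.064,-0.45],
    [0.1,-0.064,-0.45],
    [0.1,-0.064,-0.45],
  ],
  turn=[
    [0,0,0],
    [0,0,0],
    [0,0,0],
    [0,0,0],
    [0,0,0],
    [0,0,0],
    [0,0,0],
    [0,0,0],
    [0,0,0],
    [0,0,0],
  ],
  hand=[0,0,0,0,0,0,0,0,0,0],
)

```text
time_s: 19.4
position: [0.5506, -0.2391, 0.2044]
tool_rot: [[0.935, 0.314, 0.165], [0.28, -0.939, 0.199], [0.217, -0.14, -0.966]]
ft_force: [0.0, 0.1, -0.6]
grip_width: 0.0004
gripper_force: 0.0
```

Emit:
drive_tool(
  offset=[
    [0,0,0],
    [0,0,0],
    [0,0,0],
    [0,0,0],
    [0,0,0],
    [0,0,0],
    [0,0,0],
    [0,0,0],
    [0,0,0],
    [0,0,0],
  ],
  turn=[
    [0,0,0],
    [0,0,0],
    [0,0,0],
    [0,0,0],
    [0,0,0],
    [0,0,0],
    [0,0,0],
    [0,0,0],
    [0,0,0],
    [0,0,0],
  ],
  hand=[0,0,0,0,0,0,0,0,0,0],
)

```text
time_s: 20.65
position: [0.5507, -0.2392, 0.2038]
tool_rot: [[0.935, 0.314, 0.165], [0.28, -0.939, 0.199], [0.217, -0.14, -0.966]]
ft_force: [0.7, -0.1, 0.2]
grip_width: -0.0004
gripper_force: 0.0
```

```bash
python3 -c "
from rig import env
print(env.close_job())"
```

```text
the job is handed in; nothing more can be done
None
```

I pointed at the pale handset, then the red pliers, then the dish, about 2 s each with the tips 2–3 cm above; the forces read showed no contact, each time I raised the tips to about 20 cm, and the job is handed in at about 21 s with the hand raised (tool tilted 15° at the dish to clear the monitor).

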